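# Free the ball case and tip out the brass valve ball

### The job

The ball case is held in its dock by a clamp screw whose thread may be right- or left-handed: feel which way it gives and undo it until the red dog is clear of the case. Lift the case out onto the green mat and let go of it, then take a fresh hold of its handle and tip it over its corner so that only the brass ball rolls out into the metal dish. Stand the case back on the mat with the other three balls still in it and let go, without disturbing the other things on the bench.

Things in the scene. Friction and masses are not known exactly. Their poses are not given: they have to be found in the camera images.
- dock: Fixed aluminium dock for the ball case, 122 mm square, its floor 6 mm above the bench inside a 16 mm high rim. Origin: on the bench under its centre; z up; +x points at the grey clamp block (64 mm wide, 56 mm high, standing 61 to 109 mm from the centre along +x) that carries the clamp screw on top.
- clamp_grip (a point): Middle of the black wing grip of the clamp screw, on the screw's upright axis (76 mm from the dock's centre along the dock's +x), 89 mm above the bench. The wing is an upright bar 36 mm long (along this point's y axis), 12 mm thick, 69 to 100 mm above the bench: pinch it across its thickness (this point's x axis).
- dog_tip (a point): Free end of the clamp's red dog, under the wing: a flat arm 14 mm wide, 6 mm thick, its top 65 mm above the bench, that points from the screw's axis along the screw's -x and turns with it. Its end is 34 mm from the axis; at the start it reaches 10 mm over the case's roof, 2 mm above it, and so holds the case down.
- clamp (a joint): Angle of the clamp screw in rad, counter-clockwise positive seen from above; about 0 at the start. Its hand varies and cannot be seen: one way it gives with about 0.06 N m and turns to a stop at 1.55 rad; the other way it is blocked within 0.1 rad: a trial turn of 0.2 rad held with 25 N pushes back with over 0.35 N m. At 1.1 rad the case is free.
- case: White ball case, 104 mm square, 51 mm high, about 0.3 kg, clear roof, square green handle post in the middle. Origin: centre of its underside; z up; x and y along its sides. Inner walls along its x and y axes make four pockets, one ball in each. Each pocket is open only at the case's outer corner: the gap is 30 mm wide, its floor 22 mm above the underside, 71 mm from the middle along the diagonal.
- case_grip (a point): Middle of the case's green handle post, 72 mm above the case's underside; axes as the case. The post is 20 x 20 mm, from 51 to 87 mm above the underside: grip it from above along the case's x or y. The pocket floors slope 14 degrees down to the middle: a ball rolls out only when its own corner is tipped down well beyond that (30 to 40 degrees), and the other balls then stay in.
- ball_brass_center (a point): Centre of the brass (yellow metal) ball, 22 mm across. At the start it lies at the inner end of its pocket, about 20 mm (13 to 28) from the case's middle along the case's x and y, plus or minus; which of the four pockets differs.
- ball_steel_center (a point): Centre of the dark steel ball, 22 mm across, in another pocket.
- ball_white_center (a point): Centre of the white ceramic ball, 22 mm across, in another pocket.
- ball_blue_center (a point): Centre of the blue ball, 22 mm across, in another pocket.
- mat: Fixed green rubber mat, 150 mm square, 4 mm thick. Origin: centre of its underside, on the bench; axes along its sides.
- dish: Fixed round aluminium dish, 140 mm across, 35 mm high, inner floor 4 mm above the bench (flat to about 50 mm from the middle). Origin: centre of its underside, on the bench.
- bottle_a: Bystander: glass bottle with blue cap, 70 mm across, 130 mm tall. Origin: centre of its underside.
- bottle_b: Bystander: another glass bottle with blue cap, 70 mm across, 130 mm tall. Origin: centre of its underside.
- beaker: Bystander: small clear beaker, 56 mm across, 65 mm tall. Origin: centre of its underside.
- jar: Bystander: amber jar with white cap, 48 mm across, 55 mm tall. Origin: centre of its underside.
- spare_cap: Bystander: loose blue bottle cap, 44 mm across, 24 mm tall. Origin: centre of its underside.
- clip: Bystander: yellow pinch clip lying flat, about 60 x 32 x 10 mm. Origin: centre of its underside.
- forceps_block: Bystander: grey plastic rest block, 70 x 35 x 26 mm. Origin: centre of its underside.

How it is judged:
On the way, in this order (a step that is already met when the one before it is completed fails the run):
1. the clamp screw is undone by at least 1.0 rad, the way it gives ((value of joint clamp above 1 rad or value of joint clamp below -1 rad)), for 0.2 s.
2. the case stands on the mat, its middle within 50 mm of the mat's middle along each side, released and still, with all four balls in it (x of case in the frame of mat between -0.05 and 0.05 m and y of case in the frame of mat between -0.05 and 0.05 m and height (world z) of case below 0.01 m and angle between case's own z axis and vertical below 0.1 rad and contact force between the fingers and case below 0.2 N and linear speed of case below 0.02 m/s and x of ball_brass_center in the frame of case between -0.047 and 0.047 m and y of ball_brass_center in the frame of case between -0.047 and 0.047 m and z of ball_brass_center in the frame of case between 0 and 0.05 m and x of ball_steel_center in the frame of case between -0.047 and 0.047 m and y of ball_steel_center in the frame of case between -0.047 and 0.047 m and z of ball_steel_center in the frame of case between 0 and 0.05 m and x of ball_white_center in the frame of case between -0.047 and 0.047 m and y of ball_white_center in the frame of case between -0.047 and 0.047 m and z of ball_white_center in the frame of case between 0 and 0.05 m and x of ball_blue_center in the frame of case between -0.047 and 0.047 m and y of ball_blue_center in the frame of case between -0.047 and 0.047 m and z of ball_blue_center in the frame of case between 0 and 0.05 m), for 0.2 s.
3. the brass ball lies in the dish (horizontal distance between ball_brass_center and dish below 0.062 m and height (world z) of ball_brass_center below 0.035 m), for 0.2 s.
At the end, for the whole second after the job is handed in: The brass ball lies in the dish; the case stands upright on the mat (its middle within 50 mm of the mat's middle along each of the mat's sides, tilt under 0.1 rad), released and still, with the steel, white and blue balls inside it (all of step 3 and x of case in the frame of mat between -0.05 and 0.05 m and y of case in the frame of mat between -0.05 and 0.05 m and height (world z) of case below 0.01 m and angle between case's own z axis and vertical below 0.1 rad and contact force between the fingers and case below 0.2 N and linear speed of case below 0.02 m/s and x of ball_steel_center in the frame of case between -0.047 and 0.047 m and y of ball_steel_center in the frame of case between -0.047 and 0.047 m and z of ball_steel_center in the frame of case between 0 and 0.05 m and x of ball_white_center in the frame of case between -0.047 and 0.047 m and y of ball_white_center in the frame of case between -0.047 and 0.047 m and z of ball_white_center in the frame of case between 0 and 0.05 m and x of ball_blue_center in the frame of case between -0.047 and 0.047 m and y of ball_blue_center in the frame of case between -0.047 and 0.047 m and z of ball_blue_center in the frame of case between 0 and 0.05 m); the robot touches nothing.
It fails at once if one of the bystanders is moved by more than 40 mm (distance of any of bottle_a, bottle_b, beaker, jar, spare_cap, clip, forceps_block from where it was at the start of the episode above 0.04 m).
It also fails if it takes over 72 s, if anything falls off the work surface, if the arm or the gripper's body presses on something with over 40 N, if the wrist force passes 120 N, or if a joint passes its speed limit or range.

### The arm

A 7-joint arm with a two-finger parallel gripper is mounted at the origin on the work surface. World frame = base frame: x ahead of the robot, y to its left, z up, the work surface at z = 0. Lengths are in m, angles in rad, forces in N, time in s.
With the tool pointing down it reaches from about 0.425 to 0.925 m from the base axis. Payload 6.8 kg.
Tool frame: the origin (TCP) lies where the fingers leave the gripper's body, on its centre line; the fingertips stand 73 mm ahead of it and the grasp point (between the pads) lies 54 mm ahead of it; z points along the fingers, y is the line along which they close (so a half turn about z gives the same grasp; the last joint's range is limited). The gripper opens to 85 mm and grips with 20 to 120 N. Pads are 22 mm wide; open, the fingers measure 114 mm over their backs; the gripper's body (76 mm by 85 mm) begins 54 mm behind the grasp point. The pads swing forward as they close: fully open they stand 13 mm farther back than shut.
Start: joints at [1.113, 0.477, 0.022, 1.555, -0.011, 1.109, -0.083], TCP at [0.231, -0.634, 0.304] pointing down, gripper open.
Joint ranges: [-2.96, 2.96], [-0.34, 2.1], [-1.41, 1.46], [0.24, 2.44], [-1.37, 4.51], [0.17, 1.92], [-2.96, 2.96]. Speed limits (rad/s): [2.39, 2.39, 3.14, 3.14, 3.14, 3.14, 3.14].

### API

Orientations are given as a rotation vector (axis times angle).
In Python, from bench import r, viewer, sensors gives the robot as it stands (r), with the cameras (viewer) and the readings (sensors).
- The arm moves only by the shell command python3 drive.py 'ROWS' [OPENING] [FORCE]. ROWS is rows parted by semicolons, their numbers by spaces, 1 to 5 of them, each of 6 numbers: dx, dy, dz in m, then a rotation vector rx, ry, rz in rad; each row is the pose to reach, as a shift and turn from the pose commanded when the command began, along the tool's axes at that moment; what a row does not reach only later rows make up. A row lasts 1/10 s, in which the tool goes at most 0.05 m and 0.15 rad, less where a joint would pass 70% of its speed; a pose out of reach is approached as far as the arm can. OPENING is the finger opening in m, set as the command begins (- or left out keeps the last). The fingers move at their own pace and stop on an object; FORCE is the grip in N (left out, the last holds). Time passes only in rows, so rows that do not move let the fingers close. It prints the time, the measured TCP pose, the force, the opening and the grip force at its end.
- sensors.get_obs(): the state, without advancing time (a new reading comes with each control period).
- viewer.grab_frame(name): name is "scene" or "top" or "wrist"; returns (picture, depth): 384x512x3 uint8, blue, green, red; 384x512 float32, m along the optical axis (not along the pixel's ray), 0 where there is no reading.
- viewer.camera_info(name): a dict with "camera_matrix" (3x3 intrinsics, pixels), "R" (3x3) and "t" (3): a world point X has camera coordinates R X + t. Camera axes: x right, y down, z forward; pixel columns grow to the right and rows downward; lengths in m; the calibration is good to about 2 mm. A picture is of the moment at which its call begins: read the wrist's pose just before it. camera_info takes no time and is no camera call; for the wrist camera it gives the pose at the moment of the call.
- r.hand_in(): hands the job in; it is judged then, once.
The state is a dict: "clock": time; "joints": joint angles; "qvel": joint speeds; "tau": joint torques, N m; "tcp_pos": TCP position; "orientation": TCP orientation; "contact_force": force on the tool from outside, world axes, zero at the start; "moment": the same for the moment, N m; "grip_width": finger opening in m; "gripper_force": force on a finger pad.
Only numpy, scipy, OpenCV 4.12 (cv2) and the standard library are available. Lean on these libraries where they do the work, as an engineer would, in place of code of your own. Each camera call takes 0.05 s, during which the arm holds its last target. There are 200 camera calls.

## Working session

There is one attempt and no reset: what is moved stays moved. The work goes in short steps, Python scripts to look and compute and a shell command to move; the robot and the scene stay as the last step left them, time stands still between calls to the robot, and variables do not carry over. Pictures are saved under pics/ and viewed, at most 10 in all, crops included, and the job is handed in when it is done.

```bash
ls; mkdir -p pics; python3 - <<'E'
from bench import r, viewer, sensors
import cv2,numpy as np
o=sensors.get_obs();print({k:np.round(v,3) for k,v in o.items()})
for n in("scene","top"):
    p,d=viewer.grab_frame(n);cv2.imwrite(f'pics/{n}0.png',p);np.save(f'pics/{n}0.npy',d)
    c=viewer.camera_info(n);print(n,np.round(c['camera_matrix'],1).tolist(),np.round(c['R'],3).tolist(),np.round(c['t'],3))
a=[cv2.imread(f'pics/{n}0.png') for n in("top",)][0]
cv2.imwrite('pics/top0b.png',cv2.resize(a,(800,600),interpolation=cv2.INTER_CUBIC))
E
```

```text
bench.py
drive.py
pics
{'clock': np.float64(0.0), 'joints': array([ 1.113,  0.478,  0.022,  1.556, -0.011,  1.109, -0.083]), 'qvel': array([ 0.   , -0.002,  0.   ,  0.   , -0.   ,  0.001,  0.001]), 'tau': array([ 1.0000e-03, -5.9645e+01,  1.6080e+00, -2.8119e+01,  1.2000e-02,
        9.0000e-03, -0.0000e+00]), 'tcp_pos': array([ 0.231, -0.634,  0.303]), 'orientation': array([-3.092e+00, -5.460e-01,  1.000e-03]), 'contact_force': array([-0.444,  0.673, -0.244]), 'moment': array([-0.059,  0.039,  0.028]), 'gripper_force': np.float64(0.0), 'grip_width': np.float64(0.085)}
scene [[395.6, 0.0, 262.4], [0.0, 395.6, 196.3], [0.0, 0.0, 1.0]] [[0.493, 0.87, -0.006], [0.628, -0.36, -0.69], [-0.602, 0.336, -0.724]] [-0.284 -0.282  1.521]
top [[418.9, 0.0, 255.0], [0.0, 418.9, 195.7], [0.0, 0.0, 1.0]] [[0.014, -0.999, 0.032], [-0.987, -0.019, -0.158], [0.159, -0.029, -0.987]] [-0.003  0.563  0.883]
```

View pics/top0b.png

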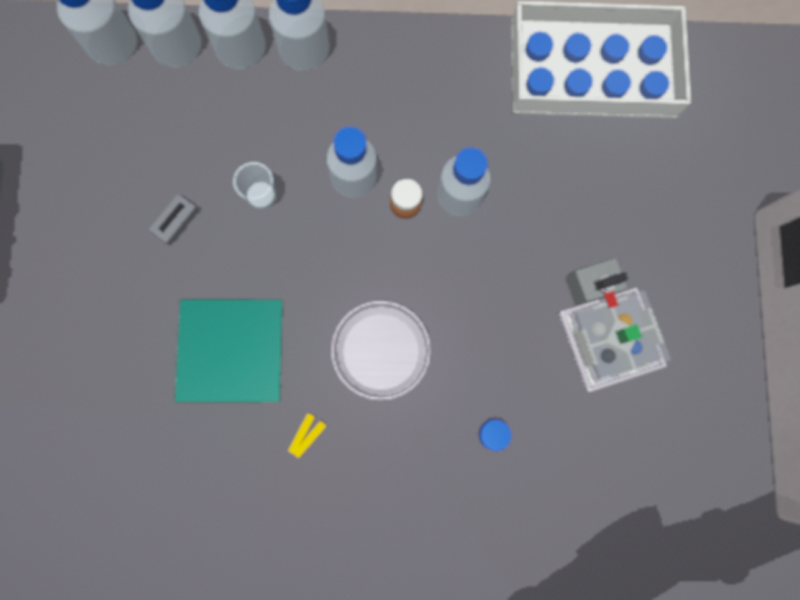

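View pics/scene0.png

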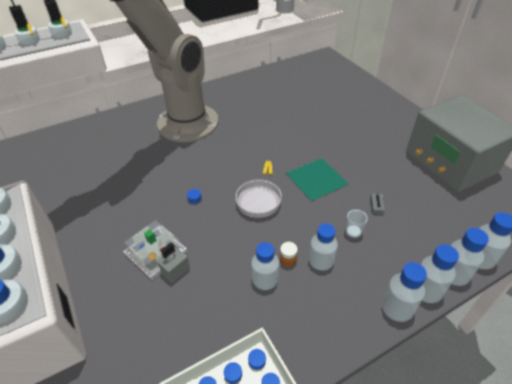

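The top view, in the 800x600 picture, shows:
- case: handle at (628,334), brass at (625,319), steel at (608,355), blue at (637,348), white at (598,328)
- clamp: red dog at (611,299), wing at (611,281)
- dish at (381,350), mat at (230,351)

In the scene view the handle is at (150,236) and the wing at (167,249).

```bash
cat > h.py <<'E'
from bench import r, viewer, sensors
import cv2,numpy as np
from scipy.spatial.transform import Rotation as Ro
HSV={'green':((50,150,60),(70,255,255)),'mat':((72,120,40),(90,255,255)),'red':((0,150,80),(6,255,255)),
 'black':((0,0,0),(180,255,38)),'brass':((10,120,90),(24,255,255)),'yellow':((25,150,100),(32,255,255)),'blue':((105,120,60),(125,255,255))}
def mask(p,c): return cv2.inRange(cv2.cvtColor(p,cv2.COLOR_BGR2HSV),*map(np.array,HSV[c]))
def blobs(m,amin=8):
    n,l,s,c=cv2.connectedComponentsWithStats(m)
    return [(s[i,4],np.round(c[i],1).tolist()) for i in range(1,n) if s[i,4]>=amin]
def ray(ci,uv):
    d=np.linalg.inv(ci['camera_matrix'])@np.r_[uv,1.]
    R,t=np.array(ci['R']),np.array(ci['t']); return -R.T@t, R.T@d
def plane(ci,uv,z):
    o,d=ray(ci,uv); return o+d*(z-o[2])/d[2]
def tri(a,ua,b,ub):
    o1,d1=ray(a,ua);o2,d2=ray(b,ub)
    s=np.linalg.lstsq(np.c_[d1,-d2],o2-o1,rcond=None)[0]
    p,q=o1+d1*s[0],o2+d2*s[1]; return (p+q)/2,np.linalg.norm(p-q)
def proj(ci,X):
    c=ci['camera_matrix']@(np.array(ci['R'])@X+ci['t']); return c[:2]/c[2]
def go(p,yaw=None,grasp=True):
    """tool-axis shift to put grasp point at p, tool down, closing line (y) at yaw (mod pi)"""
    o=sensors.get_obs();R=Ro.from_rotvec(o['orientation']);y=R.as_matrix()[:,1]
    if yaw is None: yaw=np.arctan2(y[1],y[0])
    dy=(yaw-np.arctan2(y[1],y[0])+np.pi/2)%np.pi-np.pi/2; yaw=np.arctan2(y[1],y[0])+dy
    Y=np.array([np.cos(yaw),np.sin(yaw),0]);Z=np.array([0,0,-1.]);T=Ro.from_matrix(np.c_[np.cross(Y,Z),Y,Z])
    q=np.array(p,float)-Z*0.054*grasp
    print('row',np.round(R.inv().apply(q-o['tcp_pos']),4),np.round((R.inv()*T).as_rotvec(),3),'q7',o['joints'].round(2)[-1])
E
python3 - <<'E'
from h import *
I={n:cv2.imread(f'pics/{n}0.png') for n in('scene','top')};C={n:viewer.camera_info(n) for n in I}
for n in I:
    for c in HSV: print(n,c,blobs(mask(I[n],c),6)[:14])
for q in I: 
    p=cv2.cvtColor(I[q],cv2.COLOR_BGR2HSV)
    for uv in ([(402,213),(391,192),(391,181),(400,204),(150,225)] if q=='top' else [(150,236),(167,249),(160,252),(315,180)]): print(q,uv,p[uv[1],uv[0]])
c=C['top'];print('camtop',ray(c,(255,195))[0])
for uv in [(402,213),(391,179),(244,223),(147,224)]: print(uv,plane(c,uv,0.04).round(3))
E
```

```text
scene green [(np.int32(59), [149.6, 235.9])]
scene mat [(np.int32(1340), [316.7, 178.7])]
scene red []
scene black [(np.int32(1006), [218.8, 7.1]), (np.int32(135), [53.0, 10.7]), (np.int32(149), [18.8, 17.1]), (np.int32(51), [167.8, 250.8]), (np.int32(125), [65.4, 306.4])]
scene brass [(np.int32(8), [61.8, 18.1]), (np.int32(9), [28.3, 25.0]), (np.int32(7), [64.1, 24.7]), (np.int32(7), [31.0, 31.4]), (np.int32(20), [418.3, 151.4]), (np.int32(22), [429.5, 159.7]), (np.int32(56), [267.6, 167.8]), (np.int32(25), [441.2, 168.9]), (np.int32(26), [151.8, 255.8]), (np.int32(106), [287.8, 261.3])]
scene yellow [(np.int32(11), [61.5, 20.3]), (np.int32(10), [28.0, 27.3]), (np.int32(45), [267.5, 167.1])]
scene blue [(np.int32(171), [193.8, 195.6]), (np.int32(409), [501.5, 223.3]), (np.int32(271), [325.7, 232.5]), (np.int32(469), [474.7, 239.3]), (np.int32(295), [264.7, 251.5]), (np.int32(501), [445.1, 256.4]), (np.int32(28), [1.0, 254.9]), (np.int32(526), [413.1, 274.8]), (np.int32(139), [3.0, 291.9]), (np.int32(261), [256.5, 358.8]), (np.int32(289), [232.4, 372.7]), (np.int32(152), [270.1, 378.
[... 485 characters left out ...]
.7]), (np.int32(200), [393.3, 30.4]), (np.int32(207), [417.3, 31.2]), (np.int32(207), [345.3, 51.7]), (np.int32(205), [369.7, 52.5]), (np.int32(203), [394.4, 53.0]), (np.int32(207), [418.5, 53.9]), (np.int32(390), [223.6, 92.2]), (np.int32(385), [300.6, 105.5])]
scene (150, 236) [ 68 165 105]
scene (167, 249) [75 14 36]
scene (160, 252) [ 60   9 143]
scene (315, 180) [ 83 169 124]
top (402, 213) [ 70 169 166]
top (391, 192) [  1 180 186]
top (391, 181) [120  15  68]
top (400, 204) [ 21 136 185]
top (150, 225) [ 86 176 152]
camtop [0.41592358 0.03363009 0.96043129]
(402, 213) [ 0.531 -0.323  0.04 ]
(391, 179) [ 0.608 -0.301  0.04 ]
(244, 223) [0.503 0.03  0.04 ]
(147, 224) [0.497 0.242 0.04 ]
```

```bash
python3 - <<'E'
from h import *
C={n:viewer.camera_info(n) for n in('scene','top')}
h,e=tri(C['scene'],(149.6,235.9),C['top'],(404.1,212.8));print('handle',h,e)
w,e2=tri(C['scene'],(167.5,249.5),C['top'],(391,180));print('wing',w,e2)
d=w-h;print('yaw',np.arctan2(d[1],d[0]),np.linalg.norm(d[:2]))
c=viewer.camera_info('wrist');o=sensors.get_obs();R=Ro.from_rotvec(o['orientation'])
print('wristcam in tool',R.inv().apply(ray(c,(256,192))[0]-o['tcp_pos']),R.inv().apply(c['R'][2]),np.round(R.as_matrix(),2).tolist())
print(c['camera_matrix'])
go([0.52,-0.32,0.30],np.arctan2(d[1],d[0])); 
E
```

```text
handle [ 0.52649022 -0.31127059  0.08218739] 0.0003031721300883043
wing [ 0.59592665 -0.28509263  0.08691617] 0.0026200155126740103
yaw 0.3605282765253776 0.07420716237147852
wristcam in tool [ 0.07912137  0.00035785 -0.07085056] [-3.07389905e-01  9.04158594e-04  9.51583222e-01] [[0.94, 0.34, -0.0], [0.34, -0.94, 0.0], [-0.0, -0.0, -1.0]]
[[282.16280449   0.         251.45151282]
 [  0.         282.16280449 196.14376799]
 [  0.           0.           1.        ]]
row [ 0.3788 -0.1958 -0.0507] [-1.00e-03  1.00e-03  1.56e+00] q7 -0.08
```

```bash
python3 - <<'E'
from h import *
for n in('top','scene'):
    c=viewer.camera_info(n);d=np.load(f'pics/{n}0.npy')
    v,u=np.mgrid[0:384,0:512];P=np.stack([(u-c['camera_matrix'][0,2])/c['camera_matrix'][0,0]*d,(v-c['camera_matrix'][1,2])/c['camera_matrix'][1,1]*d,d],-1)
    X=(P-c['t'])@np.array(c['R']);k=(d>0)&(X[...,2]>0.05)&(X[...,1]<-0.40)&(X[...,1]>-1.2)&(X[...,0]>0.15)&(X[...,0]<1.0)
    Y=X[k];print(n,len(Y),Y.min(0),Y.max(0))
    for x in np.arange(.15,1,.05):
        s=Y[abs(Y[:,0]-x)<.025]
        if len(s)>5: print(round(x,2),'ymax',np.percentile(s[:,1],98).round(3),'zmax',np.percentile(s[:,2],98).round(3))
E
```

```text
top 2392 [ 0.27558254 -0.5423564   0.05000207] [ 0.99619981 -0.40040541  0.11816685]
0.3 ymax -0.536 zmax 0.064
0.35 ymax -0.536 zmax 0.072
0.4 ymax -0.536 zmax 0.077
0.45 ymax -0.536 zmax 0.083
0.5 ymax -0.536 zmax 0.09
0.55 ymax -0.536 zmax 0.096
0.6 ymax -0.533 zmax 0.107
0.65 ymax -0.533 zmax 0.114
0.7 ymax -0.533 zmax 0.116
0.75 ymax -0.538 zmax 0.112
0.9 ymax -0.402 zmax 0.053
0.95 ymax -0.421 zmax 0.054
scene 11412 [ 0.27219897 -0.69299225  0.05000436] [ 0.88449263 -0.40066781  0.2601549 ]
0.3 ymax -0.541 zmax 0.195
0.35 ymax -0.541 zmax 0.228
0.4 ymax -0.541 zmax 0.222
0.45 ymax -0.541 zmax 0.23
0.5 ymax -0.541 zmax 0.227
0.55 ymax -0.541 zmax 0.242
0.6 ymax -0.538 zmax 0.228
0.65 ymax -0.538 zmax 0.257
0.7 ymax -0.54 zmax 0.227
0.75 ymax -0.546 zmax 0.187
0.9 ymax -0.401 zmax 0.054
```

```bash
python3 drive.py '0 0 -0.05 0 0 0;0 0 -0.08 0 0 0;0.04 -0.02 -0.08 0 0 0;0.085 -0.04 -0.08 0 0 0;0.13 -0.06 -0.08 0 0 0'; python3 drive.py '0.045 -0.02 0 0 0 0;0.09 -0.04 0 0 0 0;0.135 -0.06 0 0 0 0;0.18 -0.085 0 0 0 0;0.225 -0.105 0 0 0 0'; python3 drive.py '0.04 -0.02 0.02 0 0 0;0.08 -0.04 0.05 0 0 0;0.09 -0.04 0.09 0 0 0;0.09 -0.04 0.12 0 0 0;0.09 -0.04 0.12 0 0 0'
python3 - <<'E'
from h import *
o=sensors.get_obs();print(o['tcp_pos'],o['joints'].round(2),o['clock'],o['contact_force'])
import pickle
c=viewer.camera_info('wrist');p,d=viewer.grab_frame('wrist');pickle.dump((c,p,d),open('w1.pkl','wb'));cv2.imwrite('pics/w1.png',p)
E
```

```text
clock: 0.6
tcp_pos: [0.3334, -0.5321, 0.3838]
orientation: [-3.094, -0.544, 0.0]
contact_force: [0.6, -0.4, 0.5]
grip_width: 0.0857
gripper_force: 0.0
clock: 1.1
tcp_pos: [0.5085, -0.3562, 0.3837]
orientation: [-3.093, -0.546, 0.001]
contact_force: [1.6, -0.6, 0.5]
grip_width: 0.0852
gripper_force: 0.0
clock: 1.6
tcp_pos: [0.5764, -0.2879, 0.2585]
orientation: [-3.088, -0.548, 0.013]
contact_force: [-0.6, 0.3, -0.1]
grip_width: 0.0854
gripper_force: 0.0
[ 0.57636573 -0.28792539  0.25854615] [ 0.48  0.48 -0.16  1.66  0.08  1.02 -0.92] 1.6 [-0.57569521  0.29029674 -0.07549171]
```

View pics/w1.png

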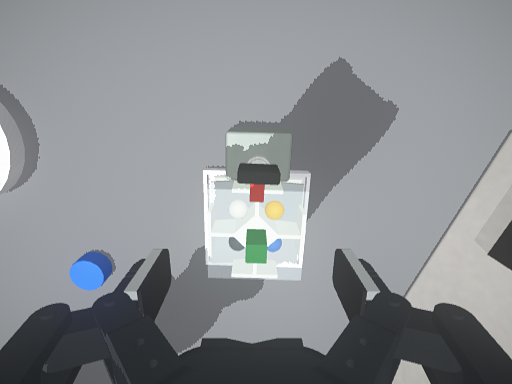

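The wrist view shows the wing at (258,174), the red dog at (257,192) and the handle at (256,245). The brass ball is at (275,210), in the pocket toward dock +x, -y; white is at (238,210), steel at (237,243) and blue at (274,245). Next I'll take a second wrist view to get heights.

```bash
python3 drive.py '0 0.04 0 0 0 0;0 0.06 0 0 0 0;0 0.06 0 0 0 0'; cat > m.py <<'E'
from h import *
import pickle
c2=viewer.camera_info('wrist');p2,d2=viewer.grab_frame('wrist');pickle.dump((c2,p2,d2),open('w2.pkl','wb'));cv2.imwrite('pics/w2.png',p2)
c1,p1,d1=pickle.load(open('w1.pkl','rb'))
def wing(p):
    m=cv2.inRange(cv2.cvtColor(p,cv2.COLOR_BGR2HSV),(0,0,0),(180,255,70))[:230]
    g=cv2.dilate(mask(p,'red'),np.ones((25,25)))[:230]; m&=g  # neighbourhood of the dog
    n,l,s,cc=cv2.connectedComponentsWithStats(cv2.inRange(cv2.cvtColor(p,cv2.COLOR_BGR2HSV),(0,0,0),(180,255,70)))
    ids=[i for i in range(1,n) if 200<s[i,4]<3000 and (m[l[:230]==i]>0).any()]
    return [(s[i,4],cc[i],cv2.minAreaRect(np.argwhere(l==i)[:,::-1].astype(np.float32))) for i in ids]
w=[wing(p) for p in(p1,p2)];print(w)
g=[blobs(cv2.inRange(cv2.cvtColor(p,cv2.COLOR_BGR2HSV),(45,120,30),(75,255,255)),100) for p in(p1,p2)];print(g)
rd=[blobs(mask(p,'red'),30) for p in(p1,p2)];print(rd)
if w[0] and w[1]:
    print('wing',tri(c1,w[0][0][1],c2,w[1][0][1]))
    for c,x in((c1,w[0]),(c2,w[1])):
        b=cv2.boxPoints(x[0][2]);q=np.array([plane(c,k,.095) for k in b])[:,:2];e=[q[(i+1)%4]-q[i] for i in(0,1)];print([(np.linalg.norm(k).round(4),np.arctan2(k[1],k[0]).round(3)) for k in e],q.mean(0))
print('handle',tri(c1,g[0][0][1],c2,g[1][0][1]))
if rd[0] and rd[1]: print('red',tri(c1,rd[0][0][1],c2,rd[1][0][1]))
E
python3 m.py
```

```text
clock: 1.95
tcp_pos: [0.5992, -0.351, 0.2665]
orientation: [3.091, 0.537, 0.004]
contact_force: [-0.4, -1.0, -0.6]
grip_width: 0.0857
gripper_force: 0.0
[[], []]
[[], [(np.int32(236), [182.5, 250.7])]]
[[], [(np.int32(219), [187.8, 191.6])]]Traceback (most recent call last):
  File "m.py", line 18, in <module>
    print('handle',tri(c1,g[0][0][1],c2,g[1][0][1]))
                          ~~~~^^^
IndexError: list index out of range
```

```bash
python3 - <<'E'
import cv2,pickle
for f in('w1','w2'):
    p=cv2.cvtColor(pickle.load(open(f+'.pkl','rb'))[1],cv2.COLOR_BGR2HSV)
    P=[(258,190),(256,240),(256,253),(258,170),(258,178)] if f=='w1' else [(188,191),(182,245),(182,256),(190,172),(190,178)]
    print([p[v,u].tolist() for u,v in P])
E
sed -i "s/(0,0,0),(180,255,70)/(0,0,0),(180,255,75)/; s/(45,120,30),(75,255,255)/(45,90,30),(80,255,255)/" m.py; sed -i "s/'red':((0,150,80),(6,255,255))/'red':((0,130,60),(12,255,255))/" h.py
python3 m.py
```

```text
[[1, 139, 181], [67, 96, 144], [67, 113, 171], [75, 14, 71], [80, 10, 76]]
[[1, 152, 249], [68, 124, 241], [67, 133, 227], [75, 5, 102], [90, 5, 110]]
[[(np.int32(417), array([260.50119904, 170.29256595]), ((258.57855224609375, 173.42892456054688), (41.548095703125, 18.576793670654297), 2.862405300140381))], []]
[[(np.int32(655), [255.7, 246.2])], [(np.int32(646), [188.9, 244.9])]]
[[(np.int32(224), [256.4, 192.4])], [(np.int32(228), [190.2, 192.8])]]
handle (array([ 0.52852015, -0.3092128 ,  0.08444218]), np.float64(0.00015776565889484806))
red (array([ 0.57390404, -0.2932304 ,  0.06410146]), np.float64(8.629741558366566e-05))
```

```bash
python3 - <<'E'
from h import *
import pickle
D=[pickle.load(open(f,'rb')) for f in('w1.pkl','w2.pkl')]
def top_rect(c,m,z,off):
    n,l,s,cc=cv2.connectedComponentsWithStats(m);i=1+s[1:,4].argmax()
    k=np.argwhere(l==i)[:,::-1]+off
    rect=cv2.minAreaRect(k.astype(np.float32)); b=cv2.boxPoints(rect)
    return s[i,4],b
R=[]
for (c,p,d),u0 in zip(D,(258,190)):
    off=np.array([u0-32,155]);P=p[155:189,u0-32:u0+34];g=cv2.cvtColor(P,cv2.COLOR_BGR2GRAY)
    t,m=cv2.threshold(g,0,255,cv2.THRESH_BINARY_INV+cv2.THRESH_OTSU)
    t=np.percentile(g,5)*1.35; m=(g<t).astype(np.uint8)*255
    n,l,s,cc=cv2.connectedComponentsWithStats(m);i=1+s[1:,4].argmax()
    dep=d[155:189,u0-32:u0+34]
    K=c['camera_matrix'];v,u=np.nonzero((l==i)&(dep>0));u=u+off[0];v=v+155;z=d[v,u]
    X=(np.c_[(u-K[0,2])/K[0,0]*z,(v-K[1,2])/K[1,1]*z,z]-c['t'])@np.array(c['R'])
    T=X[abs(X[:,2]-0.1)<.004]
    print('t',t,'n',s[i,4],len(X),'z',np.percentile(X[:,2],[10,50,90]),'top n',len(T))
    r2=cv2.minAreaRect((T[:,:2]*1000).astype(np.float32));print('wing rect mm',r2,'mean',T.mean(0))
    R.append(proj(c,T.mean(0)))
    g=cv2.inRange(cv2.cvtColor(p,cv2.COLOR_BGR2HSV),(45,90,30),(80,255,255))
    v,u=np.nonzero((g>0)&(d>0));z=d[v,u];X=(np.c_[(u-K[0,2])/K[0,0]*z,(v-K[1,2])/K[1,1]*z,z]-c['t'])@np.array(c['R'])
    zt=np.percentile(X[:,2],90);T=X[abs(X[:,2]-zt)<.004];print('handle z',zt,cv2.minAreaRect((T[:,:2]*1000).astype(np.float32)),T.mean(0))
E
```

```text
t 90.45 n 798 794 z [0.08116924 0.10026657 0.10149265] top n 568
wing rect mm ((597.973388671875, -285.4015197753906), (10.911598205566406, 35.387535095214844), 18.227188110351562) mean [ 0.59831012 -0.28538605  0.10055875]
handle z 0.09443523649375508 ((526.0695190429688, -310.3085021972656), (19.976158142089844, 18.811458587646484), 19.800861358642578) [ 0.52667768 -0.30979896  0.09374646]
t 99.9 n 435 434 z [0.07687068 0.09288002 0.10064568] top n 185
wing rect mm ((598.0714111328125, -285.9541931152344), (10.95848560333252, 35.61189270019531), 18.087648391723633) mean [ 0.59966877 -0.28646868  0.09957144]
handle z 0.09436586718424748 ((526.18115234375, -310.36187744140625), (19.10505485534668, 19.567644119262695), 18.88817024230957) [ 0.52686096 -0.31010511  0.0936101 ]
```

```bash
python3 drive.py '0 0 0 0 0 0.15;0 0 0 0 0 0.3' 0.06 30; python3 - <<'E'
from h import *
print(sensors.get_obs()['joints'].round(2)); go([0.598,-0.2856,0.12],0.325)
E
```

```text
clock: 2.25
tcp_pos: [0.5993, -0.345, 0.2653]
orientation: [-3.14, -0.07, -0.002]
contact_force: [-0.4, 0.4, 0.5]
grip_width: 0.0605
gripper_force: 0.0
[ 0.48  0.54 -0.07  1.54  0.04  1.06 -1.13]
row [ 0.0012 -0.0593  0.0914] [-1.00e-03 -1.00e-03  1.29e+00] q7 -1.13
```

```bash
python3 drive.py '0 -0.03 0 0 0 -0.15;0 -0.059 0 0 0 -0.3;0 -0.059 0 0 0 -0.45;0 -0.059 0 0 0 -0.6;0 -0.059 0 0 0 -0.75'; python3 drive.py '0 0 0 0 0 -0.15;0 0 0 0 0 -0.3;0 0 0 0 0 -0.45;0 0 0 0 0 -0.6;0 0 0 0 0 -0.75'; python3 drive.py '0 0 0 0 0 -0.15;0 0 0 0 0 -0.3;0 0 0 0 0 -0.35;0 0 0 0 0 -0.35'
 python3 - <<'E'
from h import *
print(sensors.get_obs()['joints'].round(2)); go([0.598,-0.2856,0.091],0.325)
E
```

```text
clock: 2.75
tcp_pos: [0.5964, -0.2856, 0.2656]
orientation: [2.888, 1.234, 0.002]
contact_force: [-0.3, -0.1, -0.1]
grip_width: 0.06
gripper_force: 0.0
clock: 3.25
tcp_pos: [0.5963, -0.2859, 0.2654]
orientation: [2.236, 2.205, 0.001]
contact_force: [-0.7, 0.1, 0.0]
grip_width: 0.0601
gripper_force: 0.0
clock: 3.65
tcp_pos: [0.5963, -0.2862, 0.2652]
orientation: [1.826, 2.555, 0.001]
contact_force: [-0.3, 0.2, 0.7]
grip_width: 0.0598
gripper_force: 0.0
[ 0.7   0.54 -0.5   1.6   0.28  1.07  0.46]
row [1.000e-04 1.700e-03 1.202e-01] [0.001 0.001 0.005] q7 0.46
```

```bash
python3 drive.py '0 0.002 0.04 0 0 0.005;0 0.002 0.08 0 0 0.005;0 0.002 0.1 0 0 0.005;0 0.002 0.12 0 0 0.005;0 0.002 0.12 0 0 0.005'; python3 drive.py '0 0 0 0 0 0;0 0 0 0 0 0;0 0 0 0 0 0;0 0 0 0 0 0;0 0 0 0 0 0' 0 25;  python3 drive.py '0 0 0 0 0 0' 
 python3 - <<'E'
from h import *
o=sensors.get_obs();print(o['joints'].round(2),o['moment'],o['contact_force']); go([0.598,-0.2856,0.091],0.325)
E
```

```text
clock: 4.15
tcp_pos: [0.5966, -0.2853, 0.1417]
orientation: [-1.832, -2.546, 0.002]
contact_force: [-0.3, 0.7, 0.9]
grip_width: 0.0599
gripper_force: 0.0
clock: 4.65
tcp_pos: [0.5978, -0.287, 0.1455]
orientation: [1.835, 2.549, -0.002]
contact_force: [-5.1, -0.3, 6.6]
grip_width: 0.0115
gripper_force: 29.3
clock: 4.75
tcp_pos: [0.5978, -0.287, 0.1455]
orientation: [1.835, 2.549, -0.002]
contact_force: [-4.4, 0.5, 7.1]
grip_width: 0.0116
gripper_force: 29.3
[ 0.67  0.67 -0.45  1.68  0.36  0.87  0.39] [0.04590711 0.85662567 0.01832864] [-4.43585078  0.46907473  7.13955983]
row [0.0013 0.0007 0.0005] [-0.001  0.001 -0.002] q7 0.39
```

```bash
python3 drive.py '0 0 -0.002 0 0 -0.1;0 0 -0.002 0 0 -0.2;0 0 -0.002 0 0 -0.2;0 0 -0.002 0 0 -0.2';
 python3 - <<'E'
from h import *
o=sensors.get_obs();print(o['moment'],o['contact_force'],o['joints'][-1])
E
```

```text
clock: 5.15
tcp_pos: [0.5979, -0.2869, 0.1457]
orientation: [1.574, 2.718, -0.0]
contact_force: [1.7, -2.5, -7.3]
grip_width: 0.0114
gripper_force: 27.2
[-0.48424682 -0.47512131  0.04358656] [ 1.67760876 -2.46439865 -7.31327706] 0.5622447682035321
```

The joint gives counter-clockwise, with a moment of about 0.04 N m against over 0.35 N m if it were blocked. I'll keep turning that way.

```bash
python3 drive.py '0 0 0.001 0 0 -0.12;0 0 0.001 0 0 -0.24;0 0 0.001 0 0 -0.36;0 0 0.001 0 0 -0.48;0 0 0.001 0 0 -0.6'; python3 drive.py '0 0 0 0 0 -0.12;0 0 0 0 0 -0.24;0 0 0 0 0 -0.36;0 0 0 0 0 -0.48;0 0 0 0 0 -0.55';python3 drive.py '0 0 0 0 0 0;0 0 0 0 0 0;0 0 0 0 0 0'
 python3 - <<'E'
from h import *
o=sensors.get_obs();print(o['moment'],o['contact_force'],o['joints'][-1])
E
```

```text
clock: 5.65
tcp_pos: [0.5986, -0.2862, 0.1457]
orientation: [0.692, 3.063, 0.0]
contact_force: [0.7, 0.6, -3.4]
grip_width: 0.0115
gripper_force: 27.9
clock: 6.15
tcp_pos: [0.5988, -0.2853, 0.1456]
orientation: [-0.165, 3.136, 0.002]
contact_force: [1.9, 2.0, -1.2]
grip_width: 0.0116
gripper_force: 28.1
clock: 6.45
tcp_pos: [0.5988, -0.2853, 0.1456]
orientation: [-0.16, 3.136, 0.001]
contact_force: [0.5, 4.4, 2.1]
grip_width: 0.0111
gripper_force: 28.5
[ 0.99918601 -0.23200676 -0.06285518] [0.49229862 4.41971017 2.07867733] 1.5609115532880824
```

```bash
python3 drive.py '0 0 0 0 0 0;0 0 0 0 0 0;0 0 0 0 0 0;0 0 -0.03 0 0 0;0 0 -0.06 0 0 0' 0.06 25; python3 drive.py '0 0 0 0 0 -0.15;0 0 0 0 0 -0.22;0 0 0 0 0 -0.22'
 python3 - <<'E'
from h import *
o=sensors.get_obs();print(o['moment'],o['contact_force'],o['joints'].round(2)); go([0.5262,-0.3103,0.083],0.325+np.pi/2)
E
```

```text
clock: 6.95
tcp_pos: [0.5973, -0.2868, 0.2046]
orientation: [0.161, -3.135, -0.001]
contact_force: [0.7, -1.0, 0.6]
grip_width: 0.0598
gripper_force: 0.0
clock: 7.25
tcp_pos: [0.5979, -0.2871, 0.2049]
orientation: [0.504, -3.101, 0.001]
contact_force: [-0.8, -0.5, 1.0]
grip_width: 0.0601
gripper_force: 0.0
[-0.01071593  0.00090779  0.02757867] [-0.84630842 -0.54312488  0.97784265] [ 0.92  0.71 -0.84  1.63  0.59  1.08  1.8 ]
row [0.0753 0.0007 0.0679] [-0.    -0.    -0.002] q7 1.8
```

```bash
python3 drive.py '0.04 0 0 0 0 0;0.075 0.001 0 0 0 0;0.075 0.001 0 0 0 0;0.075 0.001 0 0 0 0'
 python3 - <<'E'
from h import *
go([0.5262,-0.3103,0.083],0.325+np.pi/2)
for n in('top','scene'):
    p,d=viewer.grab_frame(n);c=viewer.camera_info(n)
    for a,uv in blobs(mask(p,'red'),5): print(n,a,uv,plane(c,uv,.065).round(3))
    print(blobs(mask(p,'green'),5))
E
```

```text
clock: 7.65
tcp_pos: [0.526, -0.3101, 0.2048]
orientation: [0.5, -3.101, 0.001]
contact_force: [-0.1, 1.2, 0.3]
grip_width: 0.0602
gripper_force: 0.0
row [-0.0001 -0.0002  0.0678] [-0.    -0.001 -0.005] q7 1.86
top 28 [258.4, 135.6] [0.695 0.002 0.065]
top 30 [399.0, 180.6] [ 0.6   -0.31   0.065]
[]
scene 32 [161.4, 259.4] [ 0.6   -0.308  0.065]
[(np.int32(52), [149.8, 236.3])]
```

```bash
python3 drive.py '0 0 0.035 0 0 0;0 0 0.06 0 0 0;0 0 0.068 0 0 0;0 0 0.068 0 0 0'; python3 drive.py '0 0 0 0 0 0;0 0 0 0 0 0;0 0 0 0 0 0;0 0 0 0 0 0;0 0 0 0 0 0' 0 60;  python3 drive.py '0 0 0 0 0 0' ; python3 drive.py '0 0 -0.01 0 0 0;0 0 -0.025 0 0 0;0 0 -0.045 0 0 0;0 0 -0.07 0 0 0;0 0 -0.09 0 0 0';python3 drive.py '0 0 0 0 0 0'
python3 - <<'E'
from h import *
p,d=viewer.grab_frame('top');c=viewer.camera_info('top')
k=cv2.moments(mask(p,'mat'),True);m=(k['m10']/k['m00'],k['m01']/k['m00']);print('mat',plane(c,m,.004),[ (x[0],plane(c,x[1],.004)) for x in blobs(mask(p,'mat'),50)])
mm=mask(p,'mat');cn=max(cv2.findContours(mm,0,2)[0],key=cv2.contourArea);b=cv2.boxPoints(cv2.minAreaRect(cn));print(np.round([plane(c,x,.004)[:2] for x in b],3).tolist())
g=cv2.cvtColor(p,cv2.COLOR_BGR2GRAY)
h=cv2.HoughCircles(g,cv2.HOUGH_GRADIENT,1,50,param1=100,param2=25,minRadius=22,maxRadius=42);print(h)
for x in h[0][:4]: print(plane(c,x[:2],.035),x[2])
cv2.imwrite('pics/t2.png',p)
s,_=viewer.grab_frame('scene');cv2.imwrite('pics/s2.png',s[140:320,90:330])
E
```

```text
clock: 8.15
tcp_pos: [0.5271, -0.3083, 0.136]
orientation: [0.507, -3.1, -0.003]
contact_force: [0.1, -0.6, 1.2]
grip_width: 0.0602
gripper_force: 0.0
clock: 8.65
tcp_pos: [0.5275, -0.3093, 0.1383]
orientation: [-0.505, 3.099, -0.002]
contact_force: [-1.0, 1.2, 6.9]
grip_width: 0.0191
gripper_force: 59.8
clock: 8.75
tcp_pos: [0.5275, -0.3093, 0.1383]
orientation: [-0.505, 3.099, -0.002]
contact_force: [-1.4, -0.8, 5.4]
grip_width: 0.0192
gripper_force: 59.8
clock: 9.25
tcp_pos: [0.5267, -0.3092, 0.2289]
orientation: [-0.506, 3.1, -0.001]
contact_force: [1.4, -0.1, -4.6]
grip_width: 0.0191
gripper_force: 59.0
clock: 9.35
tcp_pos: [0.5281, -0.3095, 0.2305]
orientation: [-0.505, 3.096, -0.005]
contact_force: [1.2, -0.6, -4.8]
grip_width: 0.0193
gripper_force: 59.0
mat [0.49982919 0.25151068 0.004     ] [(np.int32(4251), array([0.49988632, 0.25160812, 0.004     ]))]
[[0.572, 0.331], [0.575, 0.181], [0.429, 0.174], [0.427, 0.321]]
[[[243.5 224.5  23.6]
  [476.5 188.5  27.4]]]
[0.49994405 0.03093982 0.035     ] 23.6
[ 0.59139096 -0.49932082  0.035     ] 27.4
```

The case is lifted. Carrying it gently to the mat.

```bash
Z='0 0 0'; python3 drive.py '-0.003 0.01 0 0 0 0;-0.007 0.024 0 0 0 0;-0.0135 0.048 0 0 0 0;-0.022 0.077 0 0 0 0;-0.03 0.106 0 0 0 0'|sed -n 2p; for i in 1; do python3 drive.py '-0.008 0.029 0 0 0 0;-0.016 0.058 0 0 0 0;-0.024 0.087 0 0 0 0;-0.032 0.116 0 0 0 0;-0.04 0.145 0 0 0 0'|sed -n 2p; done;  python3 drive.py '-0.008 0.029 0 0 0 0;-0.016 0.058 0 0 0 0;-0.024 0.087 0 0 0 0;-0.032 0.116 0 0 0 0;-0.04 0.145 0 0 0 0'|sed -n 2p; python3 drive.py '-0.008 0.029 0 0 0 0;-0.016 0.058 0 0 0 0;-0.024 0.087 0 0 0 0;-0.031 0.111 0 0 0 0;-0.036 0.13 0 0 0 0'|sed -n 2p; python3 drive.py '-0.003 0.01 0 0 0 0;-0.004 0.014 0 0 0 0;-0.004 0.014 0 0 0 0;-0.004 0.014 0 0 0 0'
python3 - <<'E'
from h import *
print(sensors.get_obs()['joints'].round(2));go([0.5,0.2505,0.09],np.pi/2+.02)
E
```

```text
tcp_pos: [0.5205, -0.1968, 0.226]
tcp_pos: [0.5121, -0.0462, 0.2263]
tcp_pos: [0.5036, 0.1036, 0.2263]
tcp_pos: [0.4959, 0.2388, 0.2264]
clock: 11.85
tcp_pos: [0.4975, 0.2493, 0.2265]
orientation: [0.504, -3.1, 0.002]
contact_force: [2.3, -0.7, -5.1]
grip_width: 0.0189
gripper_force: 59.1
[ 0.15  0.55 -0.96  1.87  0.53  1.    0.85]
row [-0.0028  0.0005  0.0825] [-0.001 -0.001  0.302] q7 0.85
```

```bash
python3 drive.py '-0.002 0 0.01 0 0 0.05;-0.003 0 0.03 0 0 0.13;-0.003 0 0.05 0 0 0.22;-0.003 0 0.065 0 0 0.28;-0.003 0 0.075 0 0 0.3'; python3 drive.py '0 0 0.006 0 0 0;0 0 0.011 0 0 0;0 0 0.014 0 0 0;0 0 0.0155 0 0 0;0 0 0.0155 0 0 0'
```

```text
clock: 12.35
tcp_pos: [0.5003, 0.2497, 0.1507]
orientation: [0.031, -3.14, 0.002]
contact_force: [-0.2, 0.5, -4.7]
grip_width: 0.019
gripper_force: 59.1
clock: 12.85
tcp_pos: [0.5004, 0.2515, 0.1376]
orientation: [-0.037, 3.14, -0.001]
contact_force: [-3.6, -3.2, 4.4]
grip_width: 0.0192
gripper_force: 60.4
```

```bash
python3 drive.py '0 0 0 0 0 0;0 0 0 0 0 0;0 0 0 0 0 0;0 0 -0.03 0 0 0;0 0 -0.07 0 0 0' 0.06 25; python3 drive.py '-0.04 0 -0.03 0 0 0;-0.08 0 -0.06 0 0 0;-0.08 0 -0.06 0 0 0;-0.08 0 -0.06 0 0 0'
python3 - <<'E'
from h import *
import pickle
print(sensors.get_obs()['joints'].round(2))
c=viewer.camera_info('wrist');p,d=viewer.grab_frame('wrist');pickle.dump((c,p,d),open('w3.pkl','wb'));cv2.imwrite('pics/w3.png',p)
K=c['camera_matrix'];g=cv2.inRange(cv2.cvtColor(p,cv2.COLOR_BGR2HSV),(45,90,30),(71,255,255))
v,u=np.nonzero((g>0)&(d>0));z=d[v,u];X=(np.c_[(u-K[0,2])/K[0,0]*z,(v-K[1,2])/K[1,1]*z,z]-c['t'])@np.array(c['R'])
X=X[X[:,2]>.06];zt=np.percentile(X[:,2],90);T=X[abs(X[:,2]-zt)<.004];print('handle z',zt,cv2.minAreaRect((T[:,:2]*1000).astype(np.float32)),T.mean(0))
E
```

```text
clock: 13.35
tcp_pos: [0.4995, 0.2508, 0.2057]
orientation: [0.037, -3.138, 0.002]
contact_force: [0.7, 0.4, 0.5]
grip_width: 0.0601
gripper_force: 0.0
clock: 13.75
tcp_pos: [0.5811, 0.2533, 0.2669]
orientation: [-0.034, 3.14, 0.002]
contact_force: [-1.5, -1.2, -0.6]
grip_width: 0.0601
gripper_force: 0.0
[ 0.1   0.59 -0.86  1.65  0.49  1.13  0.69]
handle z 0.09274057313276161 ((496.0451354980469, 250.81463623046875), (18.755149841308594, 19.883140563964844), 1.0755114555358887) [0.4961393  0.25054814 0.09181438]
```

View pics/w3.png

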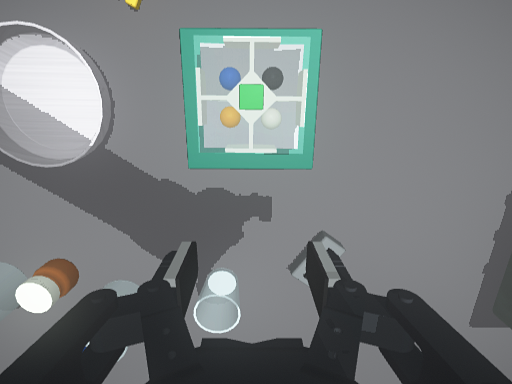

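The picture shows the case square on the mat, handle at (251,97). All four balls are inside: blue (230,77), steel (272,78), brass (230,117), white (271,118). The dish is at about (45,95). Before regrasping I'll try the tilt empty-handed in the air to check the reach.

```bash
python3 - <<'E'
from h import *
import pickle
from scipy.optimize import least_squares
c,p,d=pickle.load(open('w3.pkl','rb'));K=c['camera_matrix']
def pts(c,d):
    K=c['camera_matrix'];v,u=np.nonzero(d>0);z=d[v,u];return (np.c_[(u-K[0,2])/K[0,0]*z,(v-K[1,2])/K[1,1]*z,z]-c['t'])@np.array(c['R'])
def fit(X):
    X=X[(abs(X[:,0]-.5)<.09)&(abs(X[:,1]-.03)<.09)&(X[:,2]>.031)&(X[:,2]<.039)]
    s=least_squares(lambda q:np.hypot(X[:,0]-q[0],X[:,1]-q[1])-q[2],[.5,.03,.07],loss='soft_l1',f_scale=.002);return len(X),s.x
print(fit(pts(c,d)));print(fit(pts(viewer.camera_info('top'),np.load('pics/top0.npy'))))
E
python3 drive.py '0.03 -0.04 -0.02 0 0 0.15;0.06 -0.08 -0.04 0 0 0.3;0.08 -0.12 -0.04 0 0 0.45;0.08 -0.15 -0.04 0 0 0.6;0.08 -0.17 -0.04 0 0 0.75'
python3 drive.py '0 0 0 -0.1 0.1 0;0 0 0 -0.2 0.2 0;0 0 0 -0.3 0.3 0;0 0 0 -0.4 0.4 0;0 0 0 -0.47 0.47 0'
python3 drive.py '0 0 0 0 0 0'
python3 - <<'E'
from h import *
o=sensors.get_obs();print(o['joints'].round(2),Ro.from_rotvec(o['orientation']).as_matrix().round(3))
E
```

```text
(1224, array([0.5028567 , 0.03096879, 0.06765302]))
(300, array([0.50264663, 0.03239823, 0.06785699]))
clock: 14.3
tcp_pos: [0.502, 0.0785, 0.3054]
orientation: [-1.128, -2.931, 0.005]
contact_force: [0.5, -0.3, 0.5]
grip_width: 0.0596
gripper_force: 0.0
clock: 14.8
tcp_pos: [0.5029, 0.0808, 0.3053]
orientation: [-0.975, -2.557, -0.867]
contact_force: [-0.2, 0.0, -0.5]
grip_width: 0.0601
gripper_force: 0.0
clock: 14.9
tcp_pos: [0.5028, 0.0793, 0.3038]
orientation: [-0.98, -2.555, -0.862]
contact_force: [0.5, 0.5, -0.3]
grip_width: 0.0596
gripper_force: 0.0
[ 0.82  0.46 -1.    1.93 -0.35  0.94  0.93] [[-0.734  0.678 -0.038]
 [ 0.516  0.594  0.617]
 [ 0.441  0.433 -0.786]]
```

```bash
python3 drive.py '0 0 0 0.1 -0.1 0;0 0 0 0.2 -0.2 0;0 0 0 0.3 -0.3 0;0 0 0 0.4 -0.4 0;0 0 0 0.47 -0.47 0'|sed -n 2p
python3 drive.py '0 0 0 0 0 -0.15;0 0 0 0 0 -0.3;0 0 0 0 0 -0.45;0 0 0 0 0 -0.6;0 0 0 0 0 -0.75'
python3 - <<'E'
from h import *
o=sensors.get_obs();print(o['joints'].round(2));go([0.496,0.2507,0.12],np.pi/2+.02)
E
```

```text
tcp_pos: [0.5035, 0.0838, 0.3079]
clock: 15.9
tcp_pos: [0.5033, 0.0828, 0.3067]
orientation: [-0.05, 3.14, -0.005]
contact_force: [-0.9, 0.1, -0.0]
grip_width: 0.06
gripper_force: 0.0
[ 0.47  0.32 -0.9   1.9   0.29  1.06  1.05]
row [0.0021 0.1684 0.1322] [-0.003  0.002  0.012] q7 1.05
```

```bash
python3 drive.py '0 0.045 0 0 0 0;0.002 0.09 0 0 0 0.012;0.002 0.135 0.02 0 0 0.012;0.002 0.168 0.06 0 0 0.012;0.002 0.168 0.1 0 0 0.012'|sed -n 2p; python3 drive.py '0 0 0.01 0 0 0;0 0 0.01 0 0 0'
python3 - <<'E'
from h import *
go([0.496,0.2507,0.081],np.pi/2+.02)
E
```

```text
tcp_pos: [0.4964, 0.2566, 0.2073]
clock: 16.6
tcp_pos: [0.497, 0.2491, 0.1955]
orientation: [0.02, -3.14, 0.004]
contact_force: [0.5, 0.6, -0.0]
grip_width: 0.0597
gripper_force: 0.0
row [0.0009 0.0017 0.0605] [-0.003 -0.002 -0.007] q7 0.57
```

```bash
python3 drive.py '0.001 0.001 0.03 0 0 0;0.001 0.001 0.05 0 0 0;0.001 0.001 0.06 0 0 0;0.001 0.001 0.06 0 0 0'|sed -n 2p; python3 drive.py '0 0 0 0 0 0;0 0 0 0 0 0;0 0 0 0 0 0;0 0 0 0 0 0;0 0 0 0 0 0' 0 80; python3 drive.py '0 0 0 0 0 0'; python3 drive.py '0 0 -0.01 0 0 0;0 0 -0.03 0 0 0;0 0 -0.055 0 0 0;0 0 -0.075 0 0 0;0 0 -0.09 0 0 0'; python3 drive.py '0 0 -0.005 0 0 0;0 0 -0.005 0 0 0'
```

```text
tcp_pos: [0.4978, 0.2498, 0.137]
clock: 17.5
tcp_pos: [0.498, 0.2508, 0.1377]
orientation: [-0.017, 3.14, 0.001]
contact_force: [-1.2, -1.8, 7.6]
grip_width: 0.0183
gripper_force: 78.8
clock: 17.6
tcp_pos: [0.498, 0.2508, 0.1378]
orientation: [-0.017, 3.14, 0.001]
contact_force: [-0.8, -1.0, 7.6]
grip_width: 0.0186
gripper_force: 78.8
clock: 18.1
tcp_pos: [0.4972, 0.2503, 0.2278]
orientation: [-0.018, 3.141, 0.0]
contact_force: [-0.3, 0.2, -4.3]
grip_width: 0.0189
gripper_force: 78.6
clock: 18.3
tcp_pos: [0.4974, 0.2502, 0.2317]
orientation: [-0.017, 3.141, -0.0]
contact_force: [-1.1, -0.4, -4.9]
grip_width: 0.0186
gripper_force: 78.6
```

```bash
python3 drive.py '0 -0.01 0 0 0 0;0 -0.03 0 0 0 0;-0.003 -0.06 0 0 0 0;-0.005 -0.09 0 0 0 0;-0.005 -0.12 0 0 0 0'|sed -n 2p; python3 drive.py '0 -0.03 0 0 0 0;0 -0.055 0 0 0 0;0 -0.075 0 0 0 0.04;0 -0.083 0 0 0 0.12;0 -0.085 0 0 0 0.22'|sed -n 2p; python3 drive.py '0 0 0 0 0 0.12;0 0 0 0 0 0.25;0 0 0 0 0 0.38;0 0 0 0 0 0.5;0 0 0 0 0 0.57'|sed -n 2p;python3 drive.py '0 0 0 0 0 0;0 0 0 0 0 0'
python3 - <<'E'
from h import *
o=sensors.get_obs();R=Ro.from_rotvec(o['orientation']);print(o['joints'].round(2),'brass dir',R.apply([-.7071,-.7071,0]));print('to start',R.inv().apply(np.array([.503,.04,.19])-o['tcp_pos']))
p,d=viewer.grab_frame('scene');cv2.imwrite('pics/s3.png',cv2.resize(p[120:270,130:390],None,fx=3,fy=3,interpolation=cv2.INTER_CUBIC)[:600,:800])
E
```

```text
tcp_pos: [0.5031, 0.1281, 0.2301]
tcp_pos: [0.5037, 0.0425, 0.23]
tcp_pos: [0.5037, 0.0445, 0.2302]
clock: 20.0
tcp_pos: [0.5041, 0.0449, 0.2307]
orientation: [-1.19, -2.906, 0.001]
contact_force: [-0.2, 0.6, -4.7]
grip_width: 0.0186
gripper_force: 78.8
[ 0.36  0.37 -0.69  1.99  0.3   0.89  0.3 ] brass dir [ 8.37908171e-03 -9.99955238e-01  3.65871318e-04]
to start [-0.00271503 -0.00417189  0.0406704 ]
```

View pics/s3.png

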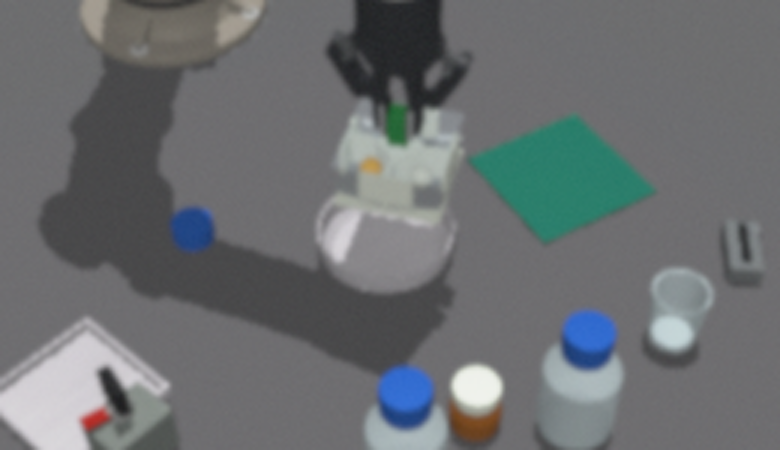

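The view shows the case held level over the dish, with the brass ball at (370,165) on the -y corner. Now I'll tilt slightly and lower.

```bash
python3 drive.py '-0.003 -0.004 0.01 -0.03 0.03 0;-0.003 -0.004 0.025 -0.07 0.07 0;-0.003 -0.004 0.04 -0.11 0.11 0;-0.003 -0.004 0.048 -0.14 0.14 0;-0.003 -0.004 0.048 -0.14 0.14 0'
python3 - <<'E'
from h import *
o=sensors.get_obs();R=Ro.from_rotvec(o['orientation'])
print('brass dir',R.apply([-.7071,-.7071,0]));print('in tool: y-0.015',R.inv().apply([0,-.015,0]),'z-0.01',R.inv().apply([0,0,-.01]))
for k in(0,): print('corner',o['tcp_pos']+R.apply([-.052,-.052,.134]))
E
```

```text
clock: 20.55
tcp_pos: [0.503, 0.0387, 0.1817]
orientation: [-1.16, -2.82, -0.278]
contact_force: [0.5, 0.2, -4.0]
grip_width: 0.0185
gripper_force: 78.9
brass dir [ 0.00443324 -0.98036118 -0.19711197]
in tool: y-0.015 [-0.0103431  -0.0104537  -0.00295642] z-0.01 [-0.00141814 -0.00136947  0.00980375]
corner [ 0.50271197 -0.00698995  0.03586638]
```

```bash
python3 drive.py '-0.002 -0.002 0 -0.05 0.05 0;-0.005 -0.005 0 -0.1 0.1 0;-0.008 -0.008 0 -0.15 0.15 0;-0.011 -0.011 0.003 -0.2 0.2 0;-0.011 -0.011 0.003 -0.25 0.25 0'
python3 drive.py '0 0 0 -0.04 0.04 0;0 0 0 -0.07 0.07 0;0 0 0 -0.07 0.07 0;0 0 0 -0.07 0.07 0;0 0 0 -0.07 0.07 0'
python3 - <<'E'
from h import *
o=sensors.get_obs();R=Ro.from_rotvec(o['orientation'])
print('tilt',np.degrees(np.arccos(-R.as_matrix()[2,2])),'brass dir',R.apply([-.7071,-.7071,0]),'corner',o['tcp_pos']+R.apply([-.052,-.052,.134]),o['contact_force'])
p,d=viewer.grab_frame('top');cv2.imwrite('pics/t4.png',cv2.resize(p[150:300,150:350],None,fx=4,fy=4,interpolation=cv2.INTER_CUBIC))
E
```

```text
clock: 21.05
tcp_pos: [0.5044, 0.0249, 0.1776]
orientation: [-1.076, -2.625, -0.742]
contact_force: [-1.3, 0.3, -4.8]
grip_width: 0.0185
gripper_force: 79.2
clock: 21.55
tcp_pos: [0.5041, 0.0264, 0.1778]
orientation: [-1.048, -2.559, -0.858]
contact_force: [0.1, 0.1, -3.3]
grip_width: 0.0186
gripper_force: 79.3
tilt 37.18732489623832 brass dir [ 0.00691013 -0.79662652 -0.60441646] corner [0.5040902  0.04877663 0.02660037] [ 0.10781271  0.09973762 -3.28930938]
```

View pics/t4.png

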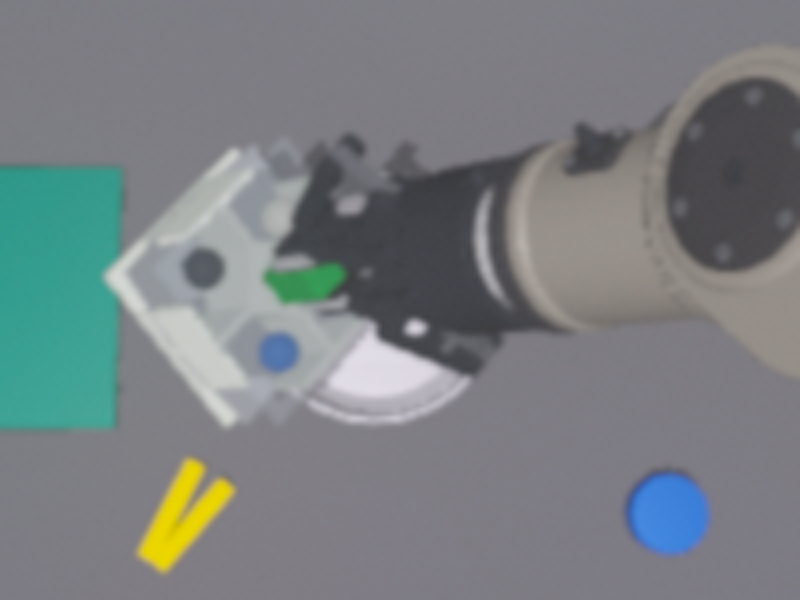

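The picture shows steel (203,268), blue (279,351) and white (275,213) still inside. The brass corner is hidden under the gripper, so I'll look for the ball in the other cameras.

```bash
python3 - <<'E'
from h import *
for n in('scene','wrist'):
    c=viewer.camera_info(n);p,d=viewer.grab_frame(n);cv2.imwrite(f'pics/{n}5.png',p)
    for a,uv in blobs(cv2.inRange(cv2.cvtColor(p,cv2.COLOR_BGR2HSV),(10,70,60),(30,255,255)),8):
        X=plane(c,uv,.015); 
        if abs(X[0]-.5)<.12 and abs(X[1]-.05)<.15: print(n,a,uv,X.round(3))
p=cv2.imread('pics/scene5.png');cv2.imwrite('pics/s5.png',cv2.resize(p[120:270,130:390],None,fx=3,fy=3,interpolation=cv2.INTER_CUBIC))
E
```

```text
scene 28 [245.9, 206.8] [ 0.506 -0.017  0.015]
wrist 1866 [143.6, 109.3] [0.383 0.13  0.015]
wrist 73 [137.1, 335.9] [ 0.508 -0.013  0.015]
```

View pics/s5.png

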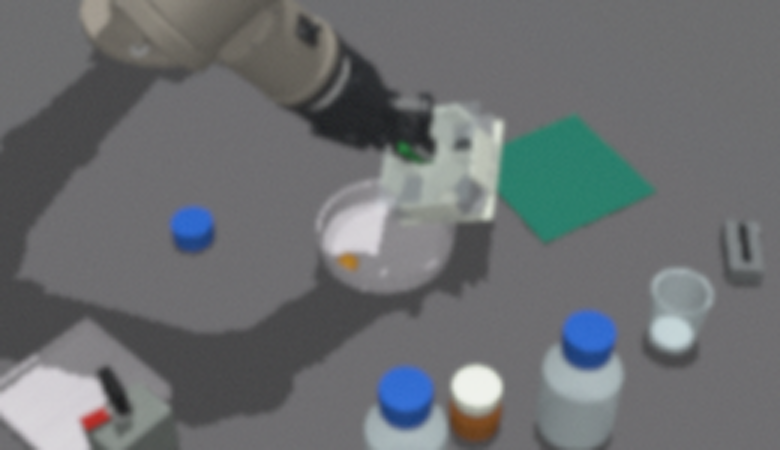

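The brass ball lies in the dish at (348,262). The scene and wrist cameras agree on (0.507,-0.015), 46 mm from the dish's middle. Now I'll raise the case, level it and bring it back.

```bash
python3 drive.py '0.005 0.005 -0.008 0 0 0;0.013 0.013 -0.024 0.03 -0.03 0;0.022 0.021 -0.04 0.08 -0.08 0;0.028 0.027 -0.052 0.14 -0.14 0;0.03 0.029 -0.056 0.2 -0.2 0'|sed -n 2p
python3 drive.py '0 0 0 0.06 -0.06 0;0 0 0 0.12 -0.12 0;0 0 0 0.18 -0.18 0;0 0 0 0.23 -0.23 0;0 0 0 0.26 -0.26 0'|sed -n 2p; python3 drive.py '0 0 0 0 0 0;0 0 0 0 0 0'
python3 - <<'E'
from h import *
o=sensors.get_obs();print(o['tcp_pos'],o['joints'].round(2));go([0.499,0.2507,0.18],np.pi/2+.02)
E
```

```text
tcp_pos: [0.5039, 0.0258, 0.2498]
tcp_pos: [0.5029, 0.027, 0.2484]
clock: 22.9
tcp_pos: [0.5031, 0.0259, 0.2477]
orientation: [-1.191, -2.907, -0.002]
contact_force: [-0.4, 0.3, -4.5]
grip_width: 0.0187
gripper_force: 79.2
[0.50310032 0.02589269 0.24766616] [ 0.47  0.36 -0.77  1.98  0.31  0.92  0.33]
row [0.1607 0.1573 0.0139] [ 0.001 -0.    -0.798] q7 0.33
```

```bash
python3 drive.py '0.007 0.007 0 0 0 0;0.02 0.02 0 0 0 0;0.04 0.04 0 0 0 0;0.061 0.061 0 0 0 0;0.082 0.081 0 0 0 0'|sed -n 2p
python3 drive.py '0.021 0.021 0 0 0 0;0.042 0.041 0 0 0 0;0.06 0.058 0 0 0 0;0.072 0.07 0 0 0 -0.03;0.078 0.076 0 0 0 -0.1'|sed -n 2p
python3 drive.py '0 0 0.01 0 0 -0.12;0 0 0.02 0 0 -0.25;0 0 0.035 0 0 -0.38;0 0 0.05 0 0 -0.51;0 0 0.065 0 0 -0.63'|sed -n 2p
python3 drive.py '0 0 0.01 0 0 -0.06;0 0 0.02 0 0 -0.07;0 0 0.02 0 0 -0.07'
python3 - <<'E'
from h import *
o=sensors.get_obs();go([0.499,0.2507,0.0828],np.pi/2+.02)
E
```

```text
tcp_pos: [0.5018, 0.1416, 0.2472]
tcp_pos: [0.4993, 0.2513, 0.2473]
tcp_pos: [0.5, 0.2486, 0.1815]
clock: 24.7
tcp_pos: [0.4994, 0.2483, 0.1608]
orientation: [0.03, -3.139, 0.002]
contact_force: [-0.6, -0.3, -3.7]
grip_width: 0.0186
gripper_force: 79.0
row [0.0003 0.0024 0.024 ] [-0.001 -0.002 -0.001] q7 0.49
```

```bash
python3 drive.py '0 0.001 0.008 0 0 0;0 0.002 0.015 0 0 0;0 0.002 0.02 0 0 0;0 0.002 0.0235 0 0 0;0 0.002 0.0235 0 0 0'
python3 drive.py '0 0 0 0 0 0;0 0 0 0 0 0;0 0 0 0 0 0;0 0 -0.02 0 0 0;0 0 -0.06 0 0 0' 0.06 25; python3 drive.py '-0.04 0 -0.03 0 0 0;-0.08 0 -0.07 0 0 0;-0.08 0 -0.07 0 0 0;-0.08 0 -0.07 0 0 0'
python3 - <<'E'
from h import *
p,d=viewer.grab_frame('wrist');cv2.imwrite('pics/w6.png',p);print(sensors.get_obs()['contact_force'])
c=viewer.camera_info('wrist');K=c['camera_matrix'];g=cv2.inRange(cv2.cvtColor(p,cv2.COLOR_BGR2HSV),(45,90,30),(71,255,255))
v,u=np.nonzero((g>0)&(d>0));z=d[v,u];X=(np.c_[(u-K[0,2])/K[0,0]*z,(v-K[1,2])/K[1,1]*z,z]-c['t'])@np.array(c['R'])
X=X[X[:,2]>.06];zt=np.percentile(X[:,2],90);T=X[abs(X[:,2]-zt)<.004];print('handle',zt,T.mean(0))
E
```

```text
clock: 25.2
tcp_pos: [0.4995, 0.2512, 0.1383]
orientation: [0.033, -3.141, 0.001]
contact_force: [0.6, -0.5, -4.1]
grip_width: 0.0186
gripper_force: 79.2
clock: 25.7
tcp_pos: [0.4986, 0.2501, 0.1973]
orientation: [0.033, -3.137, 0.003]
contact_force: [1.5, -0.9, -0.6]
grip_width: 0.0597
gripper_force: 0.0
clock: 26.1
tcp_pos: [0.5808, 0.2531, 0.2699]
orientation: [-0.031, 3.139, 0.002]
contact_force: [-0.5, -0.2, -0.3]
grip_width: 0.0601
gripper_force: 0.0
[-0.46526487 -0.58831508 -0.54307325]
handle 0.0915281455247183 [0.49560984 0.25018336 0.09065079]
```

View pics/w6.png

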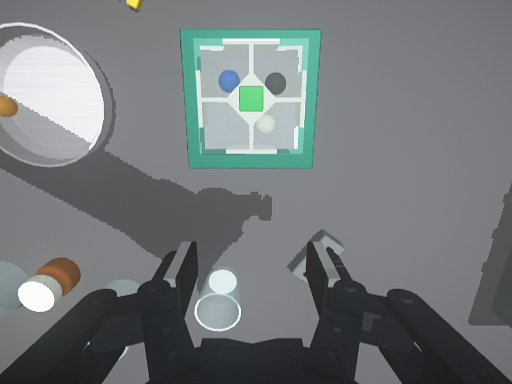

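The case stands on the mat at (251,99) with blue, steel and white inside and the brass pocket empty. The brass ball is in the dish at (5,105), the gripper is clear of everything, and I'm handing in.

```bash
python3 drive.py '0 0 0 0 0 0;0 0 0 0 0 0;0 0 0 0 0 0' >/dev/null; python3 -c "from bench import r, viewer, sensors; print(r.hand_in())"
```

```text
the job is handed in; nothing more can be done
None
```

The job is handed in, with no verdict shown: at the last look the brass ball lay in the dish, the case stood released on the mat with the steel, white and blue balls inside, and the clamp was undone about 1.35 rad counter-clockwise.

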